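# Open the cleaner in the yo-yo maintenance case

### The arm

A 6-joint arm with a two-finger parallel gripper is mounted at the origin on the work surface. World frame = base frame: x ahead of the robot, y to its left, z up, the work surface at z = 0. Lengths are in m, angles in rad, forces in N, time in s.
With the tool pointing down it reaches from about 0.3 to 0.875 m from the base axis. Payload 6.4 kg.
Tool frame: the origin (TCP) lies on the centre line of the jaws, within the pads' length; the fingertips stand 17 mm ahead of it and the grasp point (between the pads) lies 2 mm behind it; z points along the fingers, y is the line along which they close (so a half turn about z gives the same grasp; the last joint's range is limited). The gripper opens to 85 mm and grips with 20 to 120 N. Pads are 22 mm wide; open, the fingers measure 114 mm over their backs; the gripper's body (76 mm by 85 mm) begins 54 mm behind the grasp point. The pads swing forward as they close: fully open they stand 13 mm farther back than shut.
Start: joints at [-1.548, 0.181, 1.607, -0, 1.354, -0.206], TCP at [0.13, -0.56, 0.248] pointing down, gripper open.
Joint ranges: [-2.99, 2.99], [-0.89, 2.07], [0.3, 2.58], [-1.14, 4.28], [0, 2.63], [-3.12, 3.12]. Speed limits (rad/s): [2.57, 2.57, 3.01, 3.14, 3.14, 3.14].

### API

Orientations are given as a unit quaternion [x, y, z, w].
In Python, from rig import manip gives the robot as it stands. The module is installed in compiled form; this text tells all that it offers.
- The arm moves only by the tool move_arm, never from a script. Its argument "steps" is a list that holds one entry, the list of rows, each a list of 7 numbers: the shift along the world's x, y, z in cm, then the turn, a rotation vector about the world's x, y, z in rad, then the opening, from 0 (shut) to 1 (fully open). In form: [[[tx, ty, tz, rx, ry, rz, claw], ...]]. A call has 1 to 5 rows; each row is the pose to reach, as a shift and turn from the pose commanded when the call began; what a row does not reach only later rows make up. A row lasts 1/8 s, in which the tool goes at most 62.5 mm and 10.7 degrees, less where a joint would pass 70% of its speed; a pose out of reach is approached as far as the arm can. A call with a gripper value outside its range is refused whole. The fingers move at their own pace and stop on an object; the grip force is fixed at half the most. Time passes only in rows, so rows that repeat a pose let the fingers close. It gives the time, the measured TCP pose, the force, the opening and the grip force at its end, in the units of the state.
- manip.sense(): the state, without advancing time (a new reading comes with each control period).
- manip.grab_frame(name): name is "scene" or "side" or "wrist"; returns a dict with "img" (384x512x3 uint8, blue, green, red), "depth" (384x512 float32, m along the optical axis (not along the pixel's ray), 0 where there is no reading), "fx", "fy", "cx", "cy" (pixels), "R" (3x3) and "t" (3): a world point X has camera coordinates R X + t; the wrist camera has in their place "hand_eye" (4x4, takes a point from camera to tool coordinates, whose origin is the TCP and whose axes are the flange's). Camera axes: x right, y down, z forward; pixel columns grow to the right and rows downward; lengths in m; the calibration is good to about 2 mm. A picture is of the moment at which its call begins: read the wrist's pose just before it.
- manip.job_done(): hands the job in; it is judged then, once.
The state is a dict: "time": time; "joint_pos": joint angles; "joint_vel": joint speeds; "joint_torque": joint torques, N m; "position": TCP position; "orientation": TCP orientation; "force": force on the tool from outside, world axes, zero at the start; "wrist_torque": the same for the moment, N m; "grip_width": finger opening in m; "grip_force": force on a finger pad.
Only numpy, scipy, OpenCV 4.12 (cv2) and the standard library are available. Lean on these libraries where they do the work, as an engineer would, in place of code of your own. Each camera call takes 0.05 s, during which the arm holds its last target. There are 200 camera calls.

### The job

Raise the lid of the yo-yo maintenance case, which has a yellow pull bar, to just past upright, about 95 degrees from closed, and leave it standing there. Then press the red safety cap of the white cleaner bottle down, twist it counterclockwise until it is free, lift it off and finish still holding it, upright and still, about 5 cm clear above the bottle's neck and straight over it. Do not disturb the yo-yos, packs and tin around it.

Things in the scene. Friction and masses are not known exactly. Their poses are not given: they have to be found in the camera images.
- case: black maintenance case on the table, fixed there; base 130 mm deep (its x, away from the robot) by 270 mm wide (its y), walls 62 mm high and 4 mm thick, grey foam deck inside at 50 mm above its underside; origin at the centre of its underside, z up. Two bottles are held firmly upright in the deck, 65 mm to the left (+y) and 65 mm to the right (-y) of its centre; which is on which side varies
- case_lid (a joint): angle of the case's lid (rad): 0 is closed, grows as its front edge rises, 1.57 is upright, 2.4 is the limit. The lid is a 72 mm deep black-rimmed hood with a clear top, over the whole case, 130 mm from hinge to front wall, about 0.3 kg; its hinge is stiff (0.5 N m) and it stays where it is left; it starts closed or a little ajar (up to 0.3)
- lid_hinge (a point): middle of the lid's hinge line, which runs along the case's y at its far (+x) edge, 64 mm above the table
- lid_bar (a point): middle of the lid's round yellow pull bar, 10 mm thick, 110 mm long, parallel to the hinge; with the lid closed it stands 45 mm out from the front wall, 175 mm nearer the robot than the hinge and 45 mm higher than it. The bar may turn between gripped fingers as the lid rises
- cap_center (a point): centre (half-way up) of the red ribbed push-and-turn safety cap on the cleaner bottle: 46 mm outside diameter, 30 mm high, 30 g; its z is up, its x marks its turn and lies along the bottle's x while locked. It is free of its bottle only after being pushed down 3.5 to 5 mm against a spring (6 N at first, 12 N fully down) and, while down, turned counterclockwise seen from above by 50 to 64 degrees; there it meets a stop (at about 64 degrees) and then it lifts straight up
- safety_cap: the same red cap; origin at the centre of its underside
- cleaner_bottle: white round bottle, 56 mm diameter, with a red band, that carries the red safety cap; origin at the centre of its underside (5 mm above the table), z up; the underside of the locked cap is 87 mm above it, the wide shoulder begins 13 mm below the cap. Held firmly in the case: it neither turns nor lifts
- bottle_mouth (a point): centre of the top of the cleaner bottle's neck, 108 mm above the bottle's underside; it reaches 21 mm up inside the seated cap (so cap_center starts 6 mm below it)
- cap_spring (a joint): how far the sprung liner in the neck under the cap is pushed down (m): 0 with the locked cap left alone, about 0.005 with the cap fully down
- oil_bottle: amber bottle with a black pointed nozzle, 56 mm diameter, 116 mm high, held firmly in the other well of the case; origin at the centre of its underside; not needed
- bearing_tin: brass-coloured tin, 28 mm across, 10 mm high, loose on the foam deck between the two bottles, towards the front; origin at the centre of its underside; leave alone
- yoyo_red: red yo-yo with a yellow disc, 56 mm across, 42 mm high, lying flat on the table to the left of the case; origin under its centre; leave alone
- yoyo_blue: blue yo-yo, 56 mm across, 42 mm high, lying flat on the table to the right of the case; origin under its centre; leave alone
- yoyo_green: green yo-yo, 56 mm across, 42 mm high, lying flat on the table; origin under its centre; leave alone
- retail_box: black retail box, 60 x 80 x 100 mm high, standing on the table; origin under its centre; leave alone
- clear_pack: clear-topped pack with an orange yo-yo, 75 x 75 x 58 mm high, on the table; origin under its centre; leave alone

How it is judged:
On the way, in this order (a step that is already met when the one before it is completed fails the run):
1. the lid stands at 85 to 110 degrees (value of joint case_lid between 1.48 and 1.92 rad and velocity of joint case_lid between -0.1 and 0.1 rad/s), for 0.3 s.
2. the cap is turned while pressed down (value of joint cap_spring above 0.002 m and angle between the x axis of cap_center and the x axis of bottle_mouth, either way round above 0.3 rad and z of cap_center in the frame of bottle_mouth below 0 m), for 0.05 s.
At the end, for the whole second after the job is handed in: the lid still stands at 85 to 110 degrees; the cap is held in the fingers, still, upright within about 11 degrees, its underside 20 to 110 mm above the neck and its axis within 25 mm of the bottle's, touching neither bottle nor case; the robot does not touch the case or its lid (value of joint case_lid between 1.48 and 1.92 rad and contact force between the fingers and safety_cap above 1 N and z of cap_center in the frame of bottle_mouth between 0.035 and 0.125 m and horizontal distance between cap_center and bottle_mouth below 0.025 m and angle between cap_center's own z axis and vertical below 0.2 rad and linear speed of safety_cap below 0.02 m/s and contact force between safety_cap and cleaner_bottle below 0.05 N and contact force between safety_cap and case below 0.05 N and contact force between each of the arm, the fingers and case below 0.1 N); the arm keeps its last pose, push and grip.
It fails at once if the lid is swung back past 120 degrees (value of joint case_lid above 2.1 rad).
It fails at once if a yo-yo, pack, box or the tin is pushed more than 20 mm (distance of any of bearing_tin, yoyo_red, yoyo_blue, yoyo_green, retail_box, clear_pack from where it was at the start of the episode above 0.02 m).
It also fails if it takes over 59 s, if anything falls off the work surface, if the arm or the gripper's body presses on something with over 40 N, if the wrist force passes 120 N, or if a joint passes its speed limit or range.

## Working session

There is one attempt and no reset: what is moved stays moved. The work goes in short steps, Python scripts to look and compute and a tool call to move; the robot and the scene stay as the last step left them, time stands still between calls to the robot, and variables do not carry over. Pictures are saved under pics/ and viewed, at most 10 in all, crops included, and the job is handed in when it is done.

Besides the shell and the picture viewer there is one more tool, called after "Emit:" in YAML: its name, and indented under it one key for each argument. move_arm: Moves the arm, as the interface text tells. Its arguments: {"type":"object","properties":{"steps":{"type":"array","items":{"type":"array","items":{"type":"array","items":{"type":"number"}}}}},"required":["steps"]}

```bash
mkdir -p pics; cat > h.py <<'E'
import numpy as np, cv2
from rig import manip
def world(f,u,v):
    z=f["depth"][v,u]
    c=np.stack([(u-f["cx"])/f["fx"]*z,(v-f["cy"])/f["fy"]*z,z],-1)
    return (c-f["t"])@f["R"]
def ray(f,u,v):
    d=np.array([(u-f["cx"])/f["fx"],(v-f["cy"])/f["fy"],1])
    return -f["R"].T@f["t"], f["R"].T@d
def plane(f,u,v,h):
    o,d=ray(f,u,v); return o+d*(h-o[2])/d[2]
E
python3 - <<'E'
from h import *
fs=[manip.grab_frame(n) for n in("scene","side")]
cv2.imwrite("pics/a.png",np.hstack([cv2.resize(f["img"],(400,300)) for f in fs]))
cv2.imwrite("pics/s0.png",fs[0]["img"]);cv2.imwrite("pics/s1.png",fs[1]["img"])
for f in fs:
    print(-f["R"].T@f["t"], f["R"][2],f["fx"])
    hsv=cv2.cvtColor(f["img"],cv2.COLOR_BGR2HSV)
    for nm,lo,hi in(("yel",(22,120,100),(35,255,255)),("red",(0,150,70),(6,255,255)),("red2",(172,150,70),(180,255,255))):
        n,l,s,c=cv2.connectedComponentsWithStats(cv2.inRange(hsv,lo,hi))
        for i in range(1,n):
            if s[i,4]>25:
                v,u=np.where(l==i); P=world(f,u,v); print(nm,s[i],c[i].round(1),np.median(P,0).round(3),P.min(0).round(3),P.max(0).round(3))
s=manip.sense();print(s["position"],s["orientation"],s["force"],s["grip_width"])
E
```

```text
[1.30869491 0.17891896 1.01948584] [-0.67436208 -0.11409614 -0.72953263] 377.132861553275
yel [ 78 168  15  14 153] [ 85.5 173.9] [ 0.418 -0.612  0.034] [ 0.372 -0.663  0.008] [ 0.438 -0.592  0.041]
yel [258 182  36   8 101] [275.7 184.1] [0.433 0.103 0.122] [ 0.306  0.043 -0.002] [0.458 0.162 0.128]
yel [ 69 205  15  12 140] [ 76.2 210.6] [ 0.592 -0.558  0.035] [ 0.546 -0.605  0.001] [ 0.626 -0.536  0.049]
yel [335 235   8   6  39] [338.2 237.6] [0.559 0.323 0.042] [0.549 0.313 0.039] [0.57  0.336 0.047]
yel [110 294  24  21 382] [121.5 304.1] [ 0.948 -0.205  0.174] [ 0.903 -0.249  0.127] [ 0.957 -0.185  0.187]
yel [197 300  20   9 129] [206.6 303.9] [ 0.886 -0.015  0.12 ] [ 0.852 -0.042  0.067] [0.897 0.007 0.126]
yel [294 325  23  21 408] [305.5 335.1] [0.95  0.236 0.176] [0.927 0.179 0.133] [1.309 0.262 1.019]
red [ 63 166  15  14 148] [ 70.6 172. ] [ 0.418 -0.672  0.034] [ 0.373 -0.717  0.012] [ 0.437 -0.652  0.041]
red [ 52 203  17  12 153] [ 60.4 208.6] [ 0.593 -0.616  0.035] [ 0.555 -0.669  0.003] [1.309 0.179 1.019]
red [  7 216   8   9  30] [ 10.3 219.9] [ 0.688 -0.724  0.0
[... 1490 characters left out ...]
.46  1.064]
red [417 107   8   7  37] [419.8 110.6] [ 0.67  -0.719  0.066] [ 0.641 -0.737  0.062] [ 0.696 -0.67   0.11 ]
red [180 113  17  16 193] [187.7 120.6] [0.877 0.113 0.105] [-0.532  0.084  0.074] [0.906 0.46  1.064]
red [402 132  16  15 146] [409.1 138.1] [ 0.583 -0.611  0.033] [-0.532 -0.653  0.009] [0.626 0.46  1.064]
red [448 157  16  10 100] [455.4 161.7] [ 0.407 -0.671  0.035] [ 0.386 -0.7    0.024] [ 0.433 -0.652  0.04 ]
red [144 206  18  19 199] [152.7 217.1] [0.543 0.329 0.019] [0.529 0.302 0.004] [0.577 0.351 0.045]
[ 0.13041788 -0.55954824  0.24749681] [ 9.93467410e-01  1.14113549e-01  9.17170595e-05 -7.71304769e-04] [ 0.37128708 -0.58557576 -0.36875955] 0.08535420933046195
```

View pics/s0.png

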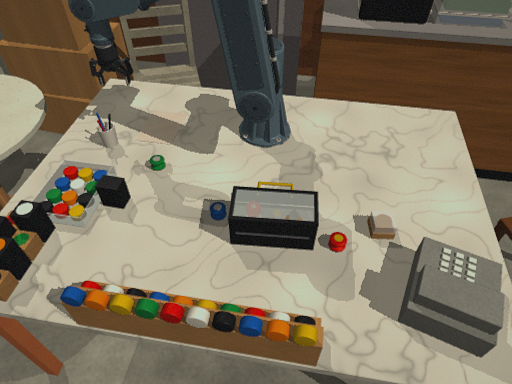

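View pics/s1.png

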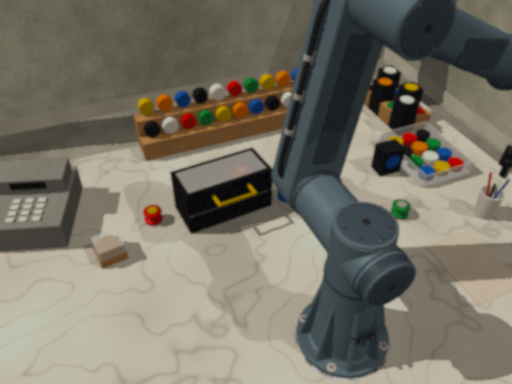

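The views show the case near scene px (275,217), with the yellow bar at (275,184) and the red cap visible through the lid at (254,209), which is the -y side. The blue yo-yo is at (218,210), the red one at (337,242) and the green one at (157,162). The case stands clear of the robot.

```bash
python3 - <<'E'
from h import *
for n in("scene","side"):
    f=manip.grab_frame(n); hsv=cv2.cvtColor(f["img"],cv2.COLOR_BGR2HSV)
    v,u=np.where(cv2.inRange(hsv,(20,110,90),(36,255,255))>0); P=world(f,u,v)
    k=(abs(P[:,0]-.43)<.03)&(abs(P[:,1]-.1)<.08)&(abs(P[:,2]-.118)<.015); P=P[k]
    # bar only: nearest x
    y=P[:,1]; q=P[P[:,0]<np.median(P[:,0])+.012]
    a=np.polyfit(q[:,1],q[:,0],1); print(n,len(q),q.mean(0).round(4),q.min(0).round(4),q.max(0).round(4),"slope",a)
    # black/clear lid top region
    V,U=np.mgrid[0:384,0:512]; W=world(f,U.ravel(),V.ravel())
    k=(W[:,0]>.4)&(W[:,0]<.72)&(W[:,1]>-.09)&(W[:,1]<.27)&(W[:,2]>.11)&(W[:,2]<.25)
    k&=hsv.reshape(-1,3)[:,2]<70
    T=W[k]; print("rim",len(T),T.min(0).round(3),T.max(0).round(3))
    r=cv2.minAreaRect(T[:,:2].astype(np.float32)); print(r)
    c=np.linalg.lstsq(np.c_[T[:,:2],np.ones(len(T))],T[:,2],rcond=None)[0]; print("plane",c)
E
```

```text
scene 101 [0.4341 0.105  0.1221] [0.4237 0.0434 0.1167] [0.4462 0.1619 0.1266] slope [-0.04436937  0.43873711]
rim 1152 [ 0.468 -0.028  0.11 ] [0.619 0.248 0.149]
((0.5425761342048645, 0.10934135317802429), (0.13529503345489502, 0.26892396807670593), 4.192997455596924)
plane [-0.13015592 -0.01169617  0.20940471]
side 141 [0.4289 0.1075 0.1217] [0.4194 0.0436 0.1145] [0.4412 0.1631 0.1277] slope [-0.04421482  0.43365353]
rim 1190 [ 0.431 -0.027  0.11 ] [0.608 0.249 0.149]
((0.5137999057769775, 0.11013170331716537), (0.17483247816562653, 0.26960209012031555), 3.775080442428589)
plane [ 0.05538354 -0.00267572  0.10463018]
```

Emit:
move_arm:
  steps:
    - [[3,5,0.5,0,0,0.12,0.4],[6,10,1,0,0,0.26,0.4],[8.5,16,1,0,0,0.4,0.4],[11,22,1,0,0,0.55,0.4],[13.5,28,1,0,0,0.7,0.4]]

```text
time: 0.82
position: [0.2629, -0.2851, 0.2582]
orientation: [0.893, 0.45, 0.0, 0.0]
force: [0.4, 0.4, -0.8]
grip_width: 0.0337
grip_force: 0.0
```

Emit:
move_arm:
  steps:
    - [[2.5,5.5,0,0,0,0.14,0.4],[5.5,11,0,0,0,0.28,0.4],[8,17,0,0,0,0.42,0.4],[11,23,0,0,0,0.56,0.4],[14,29,0,0,0,0.69,0.4]]

```text
time: 1.45
position: [0.3979, -0.0055, 0.2587]
orientation: [0.688, 0.725, 0.0, 0.001]
force: [0.5, -1.1, 0.6]
grip_width: 0.034
grip_force: 0.0
```

```bash
cat >> h.py <<'E'
from scipy.spatial.transform import Rotation as Ro
def st():
    s=manip.sense(); R=Ro.from_quat(s["orientation"]).as_matrix()
    print("t",round(s["time"],2),"p",np.round(s["position"],4),"tooly deg",round(np.degrees(np.arctan2(R[1,1],R[0,1])),2),"z",R[:,2].round(3),"F",np.round(s["force"],1),"w",round(s["grip_width"],4),"gf",round(s["grip_force"],1),"j",np.round(s["joint_pos"],2)); return s
def wrist():
    s=manip.sense(); f=manip.grab_frame("wrist")
    T=np.eye(4);T[:3,:3]=Ro.from_quat(s["orientation"]).as_matrix();T[:3,3]=s["position"]
    M=np.linalg.inv(T@f["hand_eye"]); f["R"]=M[:3,:3]; f["t"]=M[:3,3]; return f
E
python3 - <<'E'
from h import *
st(); f=wrist(); cv2.imwrite("pics/w1.png",f["img"])
hsv=cv2.cvtColor(f["img"],cv2.COLOR_BGR2HSV)
v,u=np.where(cv2.inRange(hsv,(20,110,60),(36,255,255))>0); P=world(f,u,v)
k=(abs(P[:,0]-.43)<.04)&(abs(P[:,1]-.1)<.08)&(abs(P[:,2]-.118)<.03)
print(k.sum());q=P[k];print(np.median(q,0),q.min(0),q.max(0))
E
```

```text
t 1.45 p [ 0.3979 -0.0055  0.2587] tooly deg 3.01 z [ 0.002 -0.001 -1.   ] F [ 0.5 -1.1  0.6] w 0.034 gf 0.0 j [-0.31 -0.26  2.01 -0.    1.39 -0.37]
1994
[0.43025593 0.09065793 0.12168352] [0.42041308 0.04237995 0.11545352] [0.46995227 0.15548519 0.12493061]
```

View pics/w1.png

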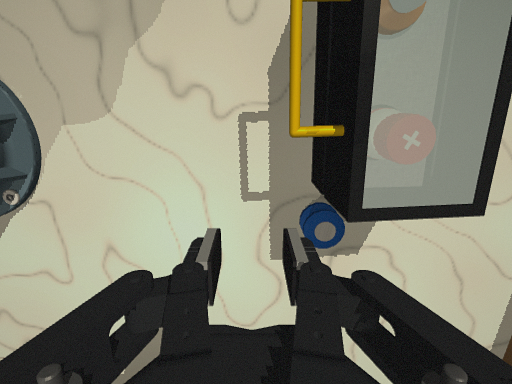

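The wrist view shows the yellow bar at u≈297, v 0-135, between the fingers' lines. The cap, with a white cross, is at (405,138) under the clear lid.

Emit:
move_arm:
  steps:
    - [[1.6,5.5,0,0,0,0,0.4],[3.2,11,0,0,0,0,0.4],[3.2,11,-5,0,0,0,0.4],[3.2,11,-10,0,0,0,0.4],[3.2,11,-14,0,0,0,0.4]]

```text
time: 2.12
position: [0.4284, 0.1028, 0.1164]
orientation: [0.69, 0.724, -0.0, -0.0]
force: [0.6, 0.1, -1.6]
grip_width: 0.0344
grip_force: 0.0
```

Emit:
move_arm:
  steps:
    - [[0,0,0,0,0,0,0.2],[0,0,0,0,0,0,0],[0,0,0,0,0,0,0],[0,0,0,0,0,0,0]]

```text
time: 2.62
position: [0.4307, 0.1026, 0.1199]
orientation: [0.69, 0.724, 0.001, 0.001]
force: [4.0, 2.7, -0.3]
grip_width: 0.0083
grip_force: 58.8
```

```bash
python3 - <<'E'
from h import *
st()
import math
r=math.hypot(.175,.045);a0=math.atan2(.045,.175)
s=manip.sense()
zb=s["position"][2]+.002
th0=math.asin((zb-.064)/r)-a0
print("ajar",th0)
for i in range(0,17):
    th=th0+(math.radians(95)-th0)*i/16
    a=a0+th; print(i,round(math.degrees(th)),round(100*(r*math.cos(a0+th0)-r*math.cos(a)),2),round(100*(r*math.sin(a)-r*math.sin(a0+th0)),2))
E
```

```text
t 2.62 p [0.4307 0.1026 0.1199] tooly deg 2.76 z [ 0.004  0.    -1.   ] F [ 4.   2.7 -0.3] w 0.0083 gf 58.8 j [-0.04  0.05  2.04  0.    1.05 -0.08]
ajar 0.07431947790876442
0 4 0.0 0.0
1 10 0.66 1.66
2 16 1.47 3.25
3 21 2.44 4.76
4 27 3.56 6.15
5 33 4.8 7.44
6 38 6.17 8.59
7 44 7.64 9.6
8 50 9.21 10.46
9 55 10.85 11.16
10 61 12.56 11.7
11 67 14.31 12.06
12 72 16.09 12.25
13 78 17.88 12.27
14 84 19.66 12.1
15 89 21.41 11.76
16 95 23.13 11.25
```

Emit:
move_arm:
  steps:
    - [[0.3,0,0.8,0,0,0,0],[0.7,0,1.7,0,0,0,0],[1.1,0.05,2.5,0,0,0,0],[1.5,0.1,3.2,0,0,0,0],[2.4,0.1,4.8,0,0,0,0]]

```text
time: 3.25
position: [0.4528, 0.1043, 0.166]
orientation: [0.69, 0.724, 0.0, -0.001]
force: [8.5, 9.5, -13.2]
grip_width: 0.008
grip_force: 58.1
```

```bash
python3 -c "
from h import *
st()"
```

```text
t 3.25 p [0.4528 0.1043 0.166 ] tooly deg 2.74 z [-0.001  0.002 -1.   ] F [  8.5   9.5 -13.2] w 0.008 gf 58.1 j [-0.03  0.03  1.95  0.    1.16 -0.08]
```

Emit:
move_arm:
  steps:
    - [[1.1,0,1.4,0,0,0,0],[2.35,0.05,2.7,0,0,0,0],[3.75,0.1,3.85,0,0,0,0],[5.2,0.15,4.85,0,0,0,0],[6.8,0.2,5.7,0,0,0,0]]

```text
time: 3.88
position: [0.5179, 0.1093, 0.2257]
orientation: [0.689, 0.724, -0.001, -0.005]
force: [-17.5, 17.6, 19.0]
grip_width: 0.0078
grip_force: 59.2
```

Emit:
move_arm:
  steps:
    - [[1.65,0.05,0.7,0,0,0,0],[3.35,0.1,1.25,0,0,0,0],[5.1,0.2,1.6,0,0,0,0],[6.9,0.25,1.8,0,0,0,0],[8.7,0.3,1.8,0,0,0,0]]

```text
time: 4.5
position: [0.6094, 0.1106, 0.2455]
orientation: [0.689, 0.724, 0.002, 0.0]
force: [-3.8, 11.1, 10.1]
grip_width: 0.0078
grip_force: 60.9
```

Emit:
move_arm:
  steps:
    - [[0.9,0,-0.1,0,0,0,0],[1.8,0.05,-0.15,0,0,0,0],[2.7,0.1,-0.35,0,0,0,0],[3.5,0.15,-0.5,0,0,0,0],[3.5,0.15,-0.5,0,0,0,0]]

```text
time: 5.12
position: [0.6449, 0.1131, 0.2399]
orientation: [0.689, 0.724, 0.003, 0.0]
force: [2.5, 13.6, 6.7]
grip_width: 0.0077
grip_force: 61.7
```

```bash
python3 - <<'E'
from h import *
s=st()
p=s["position"]
print(np.degrees(np.arctan2(p[2]+.002-.064,.603-p[0])-np.arctan2(45,175)), np.hypot(p[2]-.062,.603-p[0]))
f=manip.grab_frame("scene");g=manip.grab_frame("side")
cv2.imwrite("pics/b.png",np.hstack([f["img"][100:300,150:400],g["img"][60:260,130:380]]))
E
```

```text
t 5.12 p [0.6449 0.1131 0.2399] tooly deg 2.84 z [ 0.005  0.005 -1.   ] F [ 2.5 13.6  6.7] w 0.0077 gf 61.7 j [-0.01  0.36  1.4   0.    1.37 -0.06]
88.8380802972318 0.18274230163646088
```

View pics/b.png

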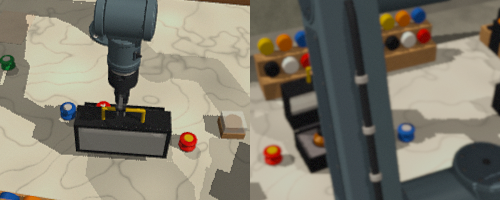

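The crops show the lid standing near upright, with the bar still in the fingers and the yo-yos untouched. It is about 6 degrees short of the target.

Emit:
move_arm:
  steps:
    - [[0.6,0.1,-0.2,0,0,0,0],[1.2,0.2,-0.4,0,0,0,0],[1.7,0.3,-0.6,0,0,0,0],[1.7,0.3,-0.6,0,0,0,0],[1.7,0.3,-0.6,0,0,0,0]]

```text
time: 5.85
position: [0.6626, 0.1148, 0.2349]
orientation: [0.689, 0.724, 0.004, 0.002]
force: [3.4, 7.8, 9.7]
grip_width: 0.0076
grip_force: 61.5
```

Emit:
move_arm:
  steps:
    - [[0,0,0,0,0,0,0.2],[0,0,0,0,0,0,0.4],[0,0,0,0,0,0,0.4],[0,0,2,0,0,0,0.4],[0,0,6,0,0,0,0.4]]

```text
time: 6.48
position: [0.6593, 0.1127, 0.2898]
orientation: [0.69, 0.724, -0.001, -0.001]
force: [0.8, -0.3, 0.2]
grip_width: 0.0342
grip_force: 0.0
```

Emit:
move_arm:
  steps:
    - [[0,0,4,0,0,0,0.4],[-5,-1,4,0,0,0,0.7],[-11,-3,4,0,0,0,1],[-16,-5,4,0,0,0,1],[-22,-7,4,0,0,0,1]]

```text
time: 7.1
position: [0.4397, 0.0426, 0.3318]
orientation: [0.69, 0.724, 0.0, 0.001]
force: [-0.7, -1.0, 1.4]
grip_width: 0.0856
grip_force: 0.0
```

```bash
python3 - <<'E'
from h import *
s=st()
f=manip.grab_frame("scene");w=wrist();g=manip.grab_frame("side")
cv2.imwrite("pics/c.png",np.hstack([w["img"],f["img"][120:280,180:340].repeat(2,0)[:384].repeat(1,1) if 0 else cv2.resize(f["img"][130:290,190:350],(288,384))]))
for n,F in(("w",w),("s",f),("side",g)):
    hsv=cv2.cvtColor(F["img"],cv2.COLOR_BGR2HSV)
    m=cv2.inRange(hsv,(0,130,60),(8,255,255))|cv2.inRange(hsv,(172,130,60),(180,255,255))
    v,u=np.where(m>0);P=world(F,u,v)
    k=(abs(P[:,0]-.54)<.06)&(abs(P[:,1]-.045)<.06)&(P[:,2]>.08)&(P[:,2]<.14)
    q=P[k]; 
    if len(q)>5:
        t=q[q[:,2]>.116]; print(n,len(q),q.min(0).round(4),q.max(0).round(4),"top",len(t), cv2.minEnclosingCircle(t[:,:2].astype(np.float32)) if len(t) else 0)
    v,u=np.where(cv2.inRange(hsv,(20,110,60),(36,255,255))>0);P=world(F,u,v)
    k=(P[:,0]>.55)&(P[:,0]<.75)&(abs(P[:,1]-.11)<.08)&(P[:,2]>.17)
    if k.sum()>5: print(n,"bar",k.sum(),np.median(P[k],0).round(4),P[k].min(0).round(4),P[k].max(0).round(4))
E
```

```text
t 7.1 p [0.4397 0.0426 0.3318] tooly deg 2.75 z [ 0.002 -0.001 -1.   ] F [-0.7 -1.   1.4] w 0.0856 gf 0.0 j [-0.17 -0.19  1.81 -0.    1.52 -0.22]
w 1223 [0.5177 0.0241 0.0936] [0.5636 0.0691 0.1232] top 1041 ((0.5409913659095764, 0.04580354318022728), 0.023435791954398155)
w bar 268 [0.659  0.0663 0.1999] [0.656  0.0606 0.1861] [0.6798 0.0707 0.2125]
s 106 [0.5193 0.0236 0.1108] [0.5593 0.0685 0.1263] top 104 ((0.5424425005912781, 0.04609667509794235), 0.02330826222896576)
s bar 265 [0.6637 0.1187 0.2345] [0.6142 0.0537 0.1886] [0.6735 0.18   0.2408]
side bar 147 [0.6571 0.1571 0.2344] [0.6455 0.0923 0.1835] [0.6819 0.1827 0.2425]
```

View pics/c.png

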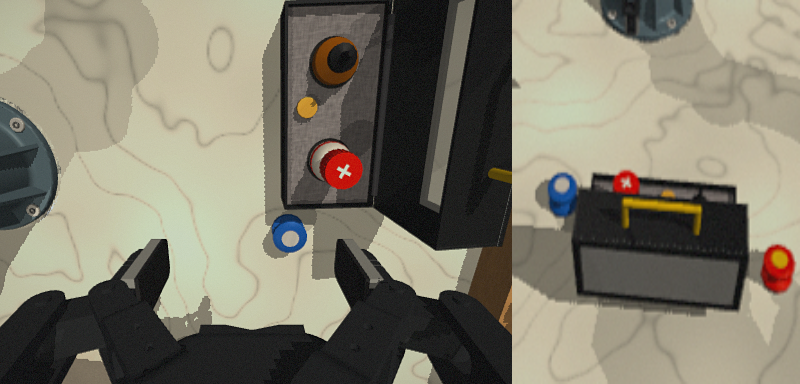

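The wrist view shows the lid standing open, with the cap at (343,171), the oil bottle at (335,60) and the tin at (307,107). The bar position puts the lid at about 95°, and the cap centre is at (0.541, 0.046).

Emit:
move_arm:
  steps:
    - [[2.5,0,0,0,0,0.16,0.8],[5,0.1,0,0,0,0.33,0.8],[7.5,0.2,-2,0,0,0.5,0.8],[9.5,0.3,-5,0,0,0.67,0.8],[10.2,0.3,-9,0,0,0.84,0.8]]

```text
time: 7.88
position: [0.5461, 0.0462, 0.2411]
orientation: [0.332, 0.943, 0.0, 0.002]
force: [-1.2, -0.5, 0.6]
grip_width: 0.0683
grip_force: 0.0
```

Emit:
move_arm:
  steps:
    - [[0,0,-2,0,0,0.16,0.8],[0,0,-5,0,0,0.16,0.8],[0,0,-8,0,0,0.16,0.8],[0,0,-9.5,0,0,0.16,0.8]]

```text
time: 8.38
position: [0.5435, 0.0464, 0.1442]
orientation: [0.258, 0.966, -0.0, -0.001]
force: [-0.6, -0.1, 0.2]
grip_width: 0.0681
grip_force: 0.0
```

```bash
python3 - <<'E'
from h import *
s=st(); f=wrist(); cv2.imwrite("pics/d.png",f["img"])
E
```

```text
t 8.38 p [0.5435 0.0464 0.1442] tooly deg 60.06 z [-0.001  0.    -1.   ] F [-0.6 -0.1  0.2] w 0.0681 gf 0.0 j [-0.13  0.23  1.77  0.    1.14 -1.18]
```

View pics/d.png

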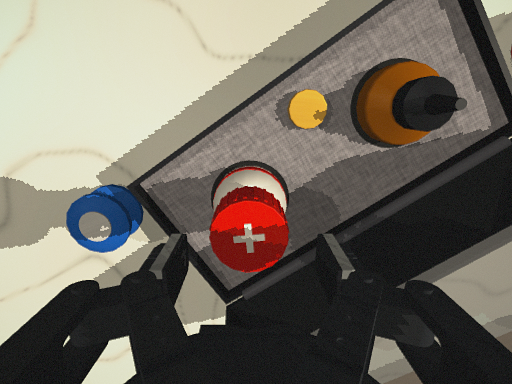

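The cap is centred between the fingers: cap u≈249, with the finger pads at u≈182 and 325. Next I descend and grip.

Emit:
move_arm:
  steps:
    - [[-0.2,0,-1.5,0,0,0,0.8],[-0.2,0,-3.7,0,0,0,0.8],[-0.2,0,-3.7,0,0,0,0.8]]

```text
time: 8.8
position: [0.5402, 0.0463, 0.1073]
orientation: [0.258, 0.966, -0.0, -0.001]
force: [-0.8, 0.3, 0.1]
grip_width: 0.0684
grip_force: 0.0
```

Emit:
move_arm:
  steps:
    - [[0,0,0,0,0,0,0.5],[0,0,0,0,0,0,0.3],[0,0,0,0,0,0,0],[0,0,0,0,0,0,0],[0,0,0,0,0,0,0]]

```text
time: 9.43
position: [0.5418, 0.046, 0.1097]
orientation: [0.258, 0.966, 0.0, 0.001]
force: [-1.8, -1.1, 5.8]
grip_width: 0.0446
grip_force: 60.4
```

```bash
python3 -c "
from h import *
st()"
```

```text
t 9.43 p [0.5418 0.046  0.1097] tooly deg 60.05 z [ 0.002 -0.001 -1.   ] F [-1.8 -1.1  5.8] w 0.0446 gf 60.4 j [-0.13  0.28  1.79 -0.    1.07 -1.18]
```

Emit:
move_arm:
  steps:
    - [[0,0,-0.25,0,0,0,0],[0,0,-0.5,0,0,0,0],[0,0,-0.7,0,0,0,0],[0,0,-0.7,0,0,0,0]]

```text
time: 9.93
position: [0.542, 0.046, 0.1048]
orientation: [0.258, 0.966, -0.0, 0.001]
force: [-10.6, -1.0, 24.3]
grip_width: 0.0451
grip_force: 62.1
```

```bash
python3 -c "
from h import *
st()"
```

```text
t 9.93 p [0.542  0.046  0.1048] tooly deg 60.07 z [ 0.002 -0.001 -1.   ] F [-10.6  -1.   24.3] w 0.0451 gf 62.1 j [-0.13  0.29  1.8  -0.    1.06 -1.18]
```

The cap is fully down (4.9 mm, 24 N). Now the counterclockwise turn.

Emit:
move_arm:
  steps:
    - [[0.1,0,0,0,0,0.1,0],[0.1,0,0,0,0,0.22,0],[0.1,0,0,0,0,0.34,0],[0.1,0,0,0,0,0.46,0],[0.1,0,0,0,0,0.58,0]]

```text
time: 10.55
position: [0.5425, 0.0458, 0.1048]
orientation: [-0.031, 1.0, -0.001, 0.001]
force: [-12.8, -2.3, 26.4]
grip_width: 0.0452
grip_force: 62.5
```

```bash
python3 -c "
from h import *
s=st();print(s['wrist_torque']);cv2.imwrite('pics/e.png',wrist()['img'])"
```

```text
t 10.55 p [0.5425 0.0458 0.1048] tooly deg 93.5 z [ 0.001 -0.001 -1.   ] F [-12.8  -2.3  26.4] w 0.0452 gf 62.5 j [-0.13  0.29  1.79 -0.    1.06 -1.76]
[-0.38808754  2.00438087 -0.22326605]
```

View pics/e.png

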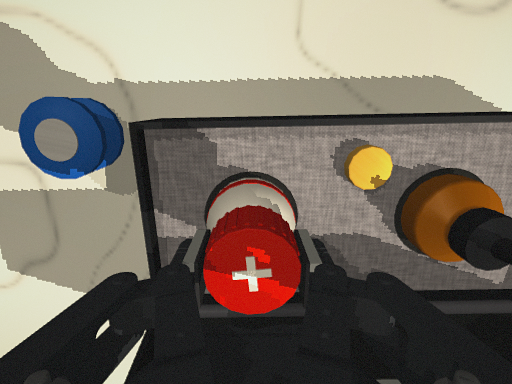

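The cross keeps its orientation in the tool view at (251,272), so the cap is turning with the fingers. I continue to the stop.

Emit:
move_arm:
  steps:
    - [[0,0,0,0,0,0.12,0],[0,0,0,0,0,0.24,0],[0,0,0,0,0,0.36,0],[0,0,0,0,0,0.47,0],[0,0,0,0,0,0.53,0]]

```text
time: 11.22
position: [0.5427, 0.0453, 0.1048]
orientation: [-0.29, 0.957, -0.001, 0.0]
force: [-11.7, -3.6, 24.8]
grip_width: 0.0448
grip_force: 62.7
```

```bash
python3 -c "
from h import *
s=st();print(s['wrist_torque'])"
```

```text
t 11.22 p [0.5427 0.0453 0.1048] tooly deg 123.76 z [ 0.001 -0.002 -1.   ] F [-11.7  -3.6  24.8] w 0.0448 gf 62.7 j [-0.13  0.29  1.79 -0.    1.06 -2.29]
[-0.71597202  1.91793882 -0.61414014]
```

Emit:
move_arm:
  steps:
    - [[0,0,0.4,0,0,0,0],[0,0,0.8,0,0,0,0],[0,0,1.2,0,0,0,0],[0,0,1.6,0,0,0,0]]

```text
time: 11.72
position: [0.5417, 0.0451, 0.1166]
orientation: [-0.289, 0.957, -0.001, -0.001]
force: [0.8, -5.6, -5.8]
grip_width: 0.0447
grip_force: 62.3
```

```bash
python3 -c "
from h import *
s=st();print(s['wrist_torque'])"
```

```text
t 11.72 p [0.5417 0.0451 0.1166] tooly deg 123.61 z [-0.001 -0.002 -1.   ] F [ 0.8 -5.6 -5.8] w 0.0447 gf 62.3 j [-0.13  0.27  1.79 -0.    1.08 -2.29]
[-0.95370086 -0.18707564 -0.11636462]
```

Low resistance after rising about 12 mm, so the cap is free. I lift on.

Emit:
move_arm:
  steps:
    - [[0,0,1,0,0,0,0],[0,0.05,2.2,0,0,0,0],[0,0.05,3.6,0,0,0,0],[0,0.05,5,0,0,0,0],[0,0.05,6,0,0,0,0]]

```text
time: 12.35
position: [0.5424, 0.0468, 0.1788]
orientation: [-0.289, 0.957, -0.0, 0.001]
force: [0.2, 0.4, -0.5]
grip_width: 0.0446
grip_force: 62.6
```

Emit:
move_arm:
  steps:
    - [[0,0,0,0,0,0,0],[0,0,0,0,0,0,0],[0,0,0,0,0,0,0],[0,0,0,0,0,0,0]]

```text
time: 12.85
position: [0.5417, 0.0467, 0.1768]
orientation: [-0.289, 0.957, 0.0, -0.0]
force: [-0.1, -0.4, -0.5]
grip_width: 0.0447
grip_force: 62.6
```

```bash
python3 - <<'E'
from h import *
s=st();print(s['wrist_torque'])
f=manip.grab_frame("scene");w=wrist();g=manip.grab_frame("side")
cv2.imwrite("pics/f.png",np.hstack([w["img"],cv2.resize(f["img"][130:290,190:350],(288,384))]))
for n,F in(("w",w),("s",f),("side",g)):
    hsv=cv2.cvtColor(F["img"],cv2.COLOR_BGR2HSV)
    m=cv2.inRange(hsv,(0,130,60),(8,255,255))|cv2.inRange(hsv,(172,130,60),(180,255,255))
    v,u=np.where(m>0);P=world(F,u,v)
    k=(abs(P[:,0]-.54)<.06)&(abs(P[:,1]-.045)<.06)&(P[:,2]>.13)&(P[:,2]<.25)
    q=P[k]
    if len(q)>5: print(n,len(q),q.min(0).round(4),q.max(0).round(4))
    v,u=np.where(cv2.inRange(hsv,(20,110,60),(36,255,255))>0);P=world(F,u,v)
    k=(P[:,0]>.55)&(P[:,0]<.75)&(abs(P[:,1]-.11)<.08)&(P[:,2]>.17)
    if k.sum()>5: print(n,"bar",k.sum(),np.median(P[k],0).round(4),P[k].min(0).round(4),P[k].max(0).round(4))
E
```

```text
t 12.85 p [0.5417 0.0467 0.1768] tooly deg 123.64 z [-0.001  0.    -1.   ] F [-0.1 -0.4 -0.5] w 0.0447 gf 62.6 j [-0.13  0.19  1.75 -0.    1.2  -2.29]
[-0.02244426  0.01111515 -0.01566846]
w 7854 [0.4976 0.0242 0.1587] [0.5647 0.092  0.2354]
s 189 [0.5199 0.0315 0.1588] [0.5678 0.0707 0.2275]
s bar 264 [0.6639 0.1181 0.2343] [0.6151 0.0538 0.1888] [0.6735 0.18   0.2412]
side bar 102 [0.6556 0.1726 0.2315] [0.6469 0.1274 0.185 ] [0.6837 0.1837 0.2412]
```

View pics/f.png

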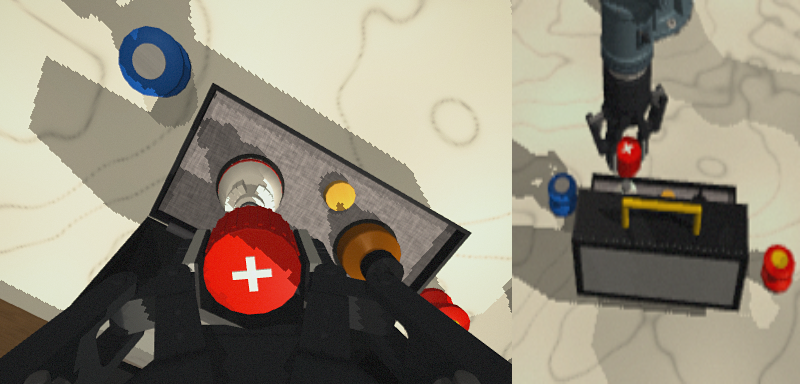

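The cap is off at (252,272) and held level above the bare white neck at (250,195). The lid is unmoved and nothing around it is disturbed.

```bash
python3 -c "
from rig import manip
print(manip.job_done())"
```

```text
the job is handed in; nothing more can be done
None
```

The job is handed in: the lid stands at about 95°, and the red cap is off and held still and upright about 5 cm above the bottle's neck, with nothing else visibly disturbed; no verdict was returned.

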